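Take the battery pack with the flat grip out of the charging dock

ROBOT

A 7-joint arm with a two-finger parallel gripper is mounted at the origin on a cart in front of the work surface, level with it; the furniture and walls round the work are solid. World frame = base frame: x ahead of the robot, y to its left, z up, the work surface at z = 0. Lengths are in m, angles in rad, forces in N, time in s.
With the tool pointing down it reaches from about 0.425 to 0.925 m from the base axis. Payload 6.8 kg.
Tool frame: the origin (TCP) lies midway between the tips of the shut fingers; the grasp point (between the pads) lies 19 mm behind it; z points along the fingers, y is the direction in which the jaws open and shut (so a half turn about z gives the same grasp; the last joint's range is limited). The gripper opens to 85 mm and grips with 20 to 120 N. Pads are 22 mm wide; open, the fingers measure 114 mm over their backs; the gripper's body (76 mm by 85 mm) begins 54 mm behind the grasp point. The pads swing forward as they close: fully open they stand 13 mm farther back than shut.
Start: joints at [1.161, 0.477, 0.022, 1.555, -0.011, 1.109, -0.083], TCP at [0.201, -0.645, 0.231] pointing down, gripper open.
Joint ranges: [-2.96, 2.96], [-0.34, 2.1], [-1.41, 1.46], [0.24, 2.44], [-1.37, 4.51], [0.17, 1.92], [-2.96, 2.96]. Speed limits (rad/s): [2.39, 2.39, 3.14, 3.14, 3.14, 3.14, 3.14].

INTERFACE

Orientations are given as a rotation vector (axis times angle).
In Python, from bench import r gives the robot as it stands. The module is installed in compiled form; this text tells all that it offers.
- The arm moves only by the tool apply_moves, never from a script. Its argument "plan" is a list that holds one entry, the list of rows, each a list of 7 numbers: the turn, a rotation vector about the tool's x, y, z scaled (see below), then the shift along the tool's x, y, z scaled (see below), then the closure, from -1 (fully open) to 1 (shut). In form: [[[wx, wy, wz, tx, ty, tz, grip], ...]]. A call has 1 to 12 rows; each row is the pose to reach, as a shift and turn from the pose commanded when the call began, along the tool's axes at that moment, turning the shorter way round; what a row does not reach only later rows make up. The controller multiplies each number of a shift by 0.4 m and each number of a turn by 180 degrees. A row lasts 1/12 s, in which the tool goes at most 41.7 mm and 7.16 degrees, less where a joint would pass 70% of its speed; a pose out of reach is approached as far as the arm can. A call with a number of a shift or a turn outside -1 to 1 is refused whole. A call with a gripper value outside its range is refused whole. The fingers move at their own pace and stop on an object; "force" is the grip in N (left out, the last holds). Time passes only in rows, so rows that repeat a pose let the fingers close. It gives the time, the measured TCP pose, the force and the opening at its end, in the units of the state.
- r.get_obs(): the state, without advancing time (a new reading comes with each control period).
- r.grab_frame(name): name is "side" or "top" or "wrist"; returns a dict with "pixels" (384x512x3 uint8, blue, green, red), "fx", "fy", "cx", "cy" (pixels), "pose" (4x4, takes a point from camera to world coordinates). Camera axes: x right, y up, looking along -z (the intrinsics and any distortion apply to the point x, -y, -z); pixel columns grow to the right and rows downward; lengths in m; the calibration is good to about 2 mm. A picture is of the moment at which its call begins. There is no depth.
- r.hand_in(): hands the job in, once; it reports no verdict.
The state is a dict: "clock": time; "joints": joint angles; "qvel": joint speeds; "tau": joint torques, N m; "tcp_pos": TCP position; "orientation": TCP orientation; "contact_force": force on the tool from outside, world axes, zero at the start; "moment": the same for the moment, N m; "grip_width": finger opening in m.
Only numpy, scipy, OpenCV 4.12 (cv2) and the standard library are available. Lean on these libraries where they do the work, as an engineer would, in place of code of your own. Each camera call takes 0.05 s, during which the arm holds its last target. There are 200 camera calls.

TASK

Two battery packs are charging in the covered two-bay dock. Take the one with the flat upright fin grip by its grip, draw it straight out through the front opening of its bay, and set it down flat on its base in the steel tray. Leave the pack with the round knob where it is in the dock.

Things in the scene. Friction and masses are not known exactly. Their poses are not given: they have to be found in the camera images.
- dock: White dock, fixed, 70 deep (x) x 152 wide (y) x 44 mm high. Origin: centre of underside; -x points out of the openings, z up. Two equal bays at y = +42 and -42 mm, 48 mm wide, 62 deep, floor 4 and ceiling 38 mm above the worktop, open only at the front face (x = -35 mm), roofed. No latch: packs lie loose and slide out along -x. Either pack may be in either bay.
- pack_fin: Pack to take: grey block 66 (x) x 44 (y) x 30 mm, 0.08-0.15 kg. Origin: centre of block's underside; axes as the dock's at the start (-x outward, z up). Its grip: black upright fin 14 mm thick (y), from x = -33 to -71 mm, 2 to 48 mm above the underside. It starts about 10 mm ahead of the dock's centre (dock x = -10 mm): the fin and 8 mm of block stand out, 58 mm is inside.
- pack_knob: The other pack, to be left alone: same grey block 66 x 44 x 30 mm, same origin and axes, in the other bay, but its black grip is a round upright knob of 28 mm diameter centred at x = -56 mm, 4 to 30 mm above its underside.
- tray: Pale shallow steel tray, 170 (x) x 260 (y) x 24 mm high, 0.5 kg, loose on the worktop. Origin: centre of its underside, z up. Flat floor 2 mm above the worktop, 140 (x) x 230 (y) mm inside the sides.
Not all that is in view belongs to the job. Leave any yellow look-alike of the pack_fin alone.

How it is judged:
By the outcome, as a careful person would: the job done as asked, in the order asked, and still so for the second after the job is handed in, with the robot touching nothing.
It also fails if it takes over 40 s, if anything falls off the work surface, if the arm or the gripper's body presses on something with over 40 N, if the wrist force passes 120 N, or if a joint passes its speed limit or range.

## Working session

There is one attempt and no reset: what is moved stays moved. The work goes in short steps, Python scripts to look and compute and a tool call to move; the robot and the scene stay as the last step left them, time stands still between calls to the robot, and variables do not carry over. Pictures are saved under pics/ and viewed, on a budget of 10 in all, crops included, one or two more only if the job needs it, and the job is handed in when it is done.

Besides the shell and the picture viewer there is one more tool, called as name([rows], argument=value, ...), one row to a line, values as JSON. apply_moves: Moves the arm, as the interface text tells. Its arguments: {"type":"object","properties":{"plan":{"type":"array","items":{"type":"array","items":{"type":"array","items":{"type":"number","minimum":-1,"maximum":1}}}},"force":{"type":"number"}},"required":["plan"]}

```bash
mkdir -p pics; cat > h.py <<'E'
import numpy as np,cv2
from bench import r
def snap(n,f):
    g=r.grab_frame(n); cv2.imwrite('pics/'+f,g['pixels']); np.savez('pics/'+f[:-4]+'.npz',**{k:g[k] for k in('fx','fy','cx','cy','pose')})
    return g
E
python3 - <<'E'
from h import *
print(r.get_obs())
for n in('side','top'):
    g=r.grab_frame(n)
    print(n,{k:v for k,v in g.items() if k!='pixels'})
    np.savez(f'pics/{n}0.npz',**{k:v for k,v in g.items()})
    cv2.imwrite(f'pics/{n}0.png',g['pixels'])
E
```

```text
{'clock': 0.0, 'joints': array([ 1.16093775,  0.47781889,  0.02233592,  1.55646491, -0.01149604,
        1.10929027, -0.08313325]), 'qvel': array([ 0.00016621, -0.00027833, -0.00019304,  0.00039179,  0.00054791,
       -0.00189291,  0.00126991]), 'tau': array([ 3.83260995e-04, -5.96461594e+01,  1.60797402e+00, -2.81201577e+01,
        1.25038682e-02,  9.35111224e-03, -1.29714351e-05]), 'tcp_pos': array([ 0.20041841, -0.64393357,  0.23030736]), 'orientation': array([-3.10411816e+00, -4.71923174e-01,  6.54064740e-04]), 'contact_force': array([0.47840302, 0.30935378, 1.04060859]), 'moment': array([-0.04904154,  0.03178971, -0.05917979]), 'grip_width': 0.08555227687081679}
side {'fx': 369.61730168698557, 'fy': 369.61730168698557, 'cx': 256.4044765105255, 'cy': 190.79513761879656, 'pose': array([[-0.8875793 ,  0.15502279, -0.43378672,  0.00499689],
       [-0.45990995, -0.3517453 ,  0.81532698,  1.02549078],
       [-0.02618818,  0.92317018,  0.38349837,  0.45134341],
       [ 0.        ,  0.        ,  0.        ,  1.        ]])}
top {'fx': 487.91382439393936, 'fy': 487.91382439393936, 'cx': 253.9772714399064, 'cy': 194.90836722613219, 'pose': array([[-2.11901177e-02,  9.95248150e-01, -9.50373582e-02,
         3.33549003e-01],
       [-9.99775458e-01, -2.11049401e-02,  1.90143120e-03,
         1.12106763e-01],
       [-1.13361875e-04,  9.50563099e-02,  9.95471891e-01,
         1.39143035e+00],
       [ 0.00000000e+00,  0.00000000e+00,  0.00000000e+00,
         1.00000000e+00]])}
```

View pics/top0.png

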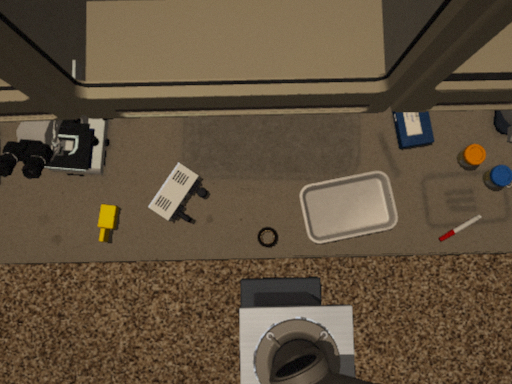

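View pics/side0.png

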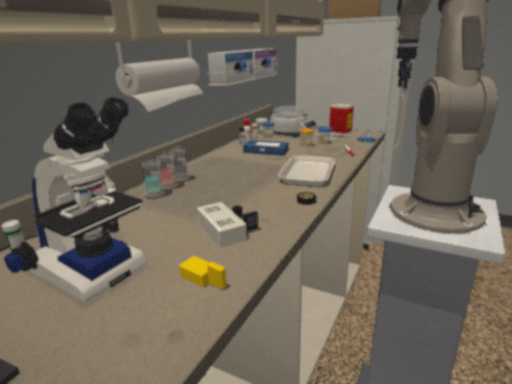

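The top view shows the dock at about (177,192), its grips toward (203,190) and (187,215), the tray at (348,207) and the yellow decoy at (107,222). The side view shows the fin nearer the camera, at about (250,220). Next I'll enlarge the dock in both views.

```bash
python3 - <<'E'
from h import *
a=cv2.imread('pics/top0.png')[155:230,140:220]; b=cv2.imread('pics/side0.png')[190:250,190:270]
f=lambda i:cv2.resize(i,(400*1,int(i.shape[0]*5)),interpolation=cv2.INTER_CUBIC)
A,B=f(a),f(b); B=cv2.convertScaleAbs(B,alpha=1.5,beta=20);A=cv2.convertScaleAbs(A,alpha=1.5,beta=20)
B=cv2.copyMakeBorder(B,0,A.shape[0]-B.shape[0],0,0,0)
cv2.imwrite('pics/c1.png',np.hstack([A,B]))
E
```

```text
(no output)
```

View pics/c1.png

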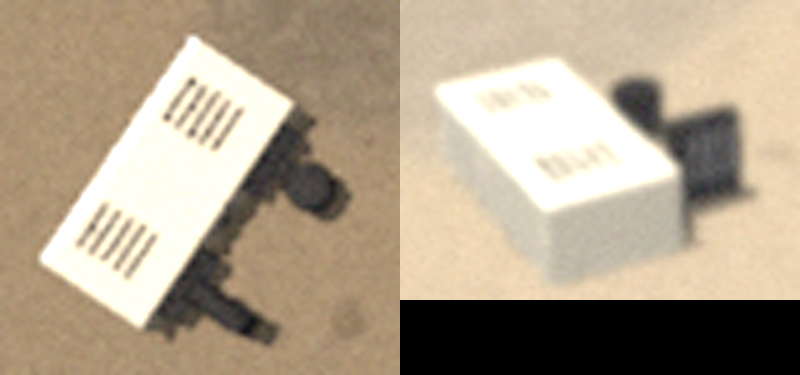

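```bash
cat >> h.py <<'E'
def proj(P,c):
    T=c['pose'];q=(np.atleast_2d(P)-T[:3,3])@T[:3,:3]
    return np.c_[c['cx']+c['fx']*q[:,0]/-q[:,2], c['cy']+c['fy']*q[:,1]/q[:,2]]
def back(uv,z,c):
    uv=np.atleast_2d(uv);T=c['pose']
    d=np.c_[(uv[:,0]-c['cx'])/c['fx'],-(uv[:,1]-c['cy'])/c['fy'],-np.ones(len(uv))]@T[:3,:3].T
    return T[:3,3]+d*((z-T[2,3])/d[:,2])[:,None]
E
python3 - <<'E'
from h import *
from scipy.optimize import least_squares
t,s=np.load('pics/top0.npz'),np.load('pics/side0.npz')
up=lambda p,o:(np.array(p)+.5)/5-.5+o
pt=up([(192,37),(295,103),(145,327),(40,258)],[140,155]); ps=up([(35,90),(155,58),(280,180),(147,212)],[190,190])
B=np.array([[35,-76,44],[-35,-76,44],[-35,76,44],[35,76,44]])/1e3
def W(v,P=B):
    c,n=np.cos(v[2]),np.sin(v[2]); return P@np.array([[c,n,0],[-n,c,0],[0,0,1]])+[v[0],v[1],0]
print(back(pt,.044,t).round(4),back(ps,.044,s).round(4))
for nm,f in (('top',lambda v:(proj(W(v),t)-pt).ravel()),('side',lambda v:(proj(W(v),s)-ps).ravel()),('both',lambda v:np.r_[(proj(W(v),t)-pt).ravel(),(proj(W(v),s)-ps).ravel()])):
    q=least_squares(f,[.45,.3,1.0]); print(nm,q.x.round(4),np.degrees(q.x[2]).round(2),q.fun.round(1))
v=q.x
print('fin tip pix top/side',(((proj(W(v,np.array([[-.081,.042,.052]])),t)-[140,155])*5).round(0)),(((proj(W(v,np.array([[-.081,.042,.052]])),s)-[190,190])*5).round(0)))
print('fin x=-.062 world',W(v,np.array([[-.062,.042,0]])),'out100',W(v,np.array([[-.162,.042,0]])))
im=cv2.inRange(cv2.cvtColor(t['pixels'],cv2.COLOR_BGR2GRAY),130,255)
cs=[c for c in cv2.findContours(im,0,2)[0] if cv2.contourArea(c)>1000]
for c in cs:
    b=cv2.minAreaRect(c); print(b)
    if abs(b[0][0]-348)<15:
        P=back(cv2.boxPoints(b),.024,t); print(P.round(3),P.mean(0))
        print([np.linalg.norm(P[i]-P[i-1]) for i in (1,2)])
print('ring',back([(267,237)],0,t))
E
```

```text
[[0.559  0.3197 0.044 ]
 [0.5206 0.2626 0.044 ]
 [0.3976 0.3467 0.044 ]
 [0.437  0.4046 0.044 ]] [[0.5565 0.3245 0.044 ]
 [0.5209 0.2639 0.044 ]
 [0.3911 0.3587 0.044 ]
 [0.4313 0.4112 0.044 ]]
top [0.4786 0.3334 0.9686] 55.5 [ 0.2 -0.7  0.4 -0.3 -0.3  0.5 -0.2  0.5]
side [0.4746 0.3399 0.9638] 55.22 [-0.3  0.1  0.4  0.8  0.4 -0.9 -0.5  0.1]
both [0.4779 0.3348 0.9662] 55.36 [-0.2 -0.5 -0.1  0.  -0.9  0.8 -0.8  0.6 -0.3 -0.9  0.3 -0.1  0.3 -2.1
 -0.4 -1.2]
fin tip pix top/side [[240. 323.]] [[331. 104.]]
fin x=-.062 world [[0.40812372 0.30761463 0.        ]] out100 [[0.35128143 0.22534097 0.        ]]
((296.4411926269531, 344.2646789550781), (75.47386932373047, 114.61820220947266), 88.49256896972656)
((348.0769348144531, 206.38461303710938), (60.01152801513672, 92.17457580566406), 78.69007110595703)
[[ 0.487 -0.012  0.024]
 [ 0.533 -0.27   0.024]
 [ 0.366 -0.295  0.024]
 [ 0.321 -0.04   0.024]] [ 0.42663492 -0.15423224  0.024     ]
[np.float64(0.26135695657832814), np.float64(0.16871084312084303)]
((172.4864501953125, 190.82955932617188), (24.650611877441406, 54.242027282714844), 34.114471435546875)
((168.44900512695312, 91.05313110351562), (9.372966766357422, 163.06878662109375), 88.80650329589844)
ring [[0.3454897  0.07500098 0.        ]]
```

```bash
cat >> h.py <<'E'
from scipy.spatial.transform import Rotation as Ro
def cmd(*tg):
    o=r.get_obs(); R=Ro.from_rotvec(o['orientation'])
    print('t',round(o['clock'],2),o['tcp_pos'].round(4),'yaw',np.degrees(np.arctan2(*R.as_matrix()[1::-1,0])).round(2),'F',o['contact_force'].round(1),'w',round(o['grip_width'],4),'q',o['joints'].round(2))
    for p,deg in tg:
        c,s=np.cos(np.radians(deg)),np.sin(np.radians(deg))
        D=Ro.from_matrix([[c,s,0],[s,-c,0],[0,0,-1]])
        print(p,deg,((R.inv()*D).as_rotvec()/np.pi).round(4),(R.inv().apply(np.array(p)-o['tcp_pos'])/.4).round(4))
E
python3 -c "
from h import *
cmd(((.43,-.35,.23),35),((.46,-.05,.23),55.4))"
```

```text
t 0.1 [ 0.2005 -0.644   0.2304] yaw 17.29 F [-0.4  0.4  0.2] w 0.0853 q [ 1.16  0.48  0.02  1.56 -0.01  1.11 -0.08]
(0.43, -0.35, 0.23) 35 [-0.0005 -0.     -0.0984] [ 0.7664 -0.5312  0.0019]
(0.46, -0.05, 0.23) 55.4 [-5.000e-04 -1.000e-04 -2.117e-01] [ 1.0609 -1.225   0.003 ]
```

apply_moves([
  [[0, 0, -0.098, 0.766, -0.531, 0, -0.2], [0, 0, -0.098, 0.766, -0.531, 0, -0.2], [0, 0, -0.098, 0.766, -0.531, 0, -0.2], [0, 0, -0.098, 0.766, -0.531, 0, -0.2], [0, 0, -0.098, 0.766, -0.531, 0, -0.2], [0, 0, -0.098, 0.766, -0.531, 0, -0.2], [0, 0, -0.098, 0.766, -0.531, 0, -0.2], [0, 0, -0.098, 0.766, -0.531, 0, -0.2], [0, 0, -0.098, 0.766, -0.531, 0, -0.2], [0, 0, -0.098, 0.766, -0.531, 0, -0.2]],
], force=60)

```text
clock: 0.93
tcp_pos: [0.4361, -0.342, 0.2313]
orientation: [-2.988, -0.961, -0.006]
contact_force: [0.8, 1.1, -0.3]
grip_width: 0.0511
```

```bash
python3 -c "
from h import *
cmd(((.46,-.05,.23),50),((.40,.29,.2),55.4))"
```

```text
t 0.93 [ 0.4361 -0.342   0.2313] yaw 35.65 F [ 0.8  1.1 -0.3] w 0.0511 q [ 0.72  0.29 -0.2   1.84  0.06  1.02 -0.45]
(0.46, -0.05, 0.23) 50 [-0.0003 -0.0015 -0.0797] [ 0.474  -0.5585  0.0063]
(0.4, 0.29, 0.2) 55.4 [-0.0002 -0.0015 -0.1097] [ 0.8471 -1.3365  0.0842]
```

apply_moves([
  [[0, 0, -0.08, 0.474, -0.558, 0, -0.2], [0, 0, -0.08, 0.474, -0.558, 0, -0.2], [0, 0, -0.08, 0.474, -0.558, 0, -0.2], [0, 0, -0.08, 0.474, -0.558, 0, -0.2], [0, 0, -0.08, 0.474, -0.558, 0, -0.2], [0, 0, -0.08, 0.474, -0.558, 0, -0.2], [0, 0, -0.08, 0.474, -0.558, 0, -0.2], [0, 0, -0.08, 0.474, -0.558, 0, -0.2]],
])

```text
clock: 1.6
tcp_pos: [0.4581, -0.0508, 0.2317]
orientation: [-2.846, -1.326, -0.004]
contact_force: [-0.6, -0.2, -0.3]
grip_width: 0.0512
```

```bash
python3 -c "
from h import *
cmd(((.41,.29,.2),55.4))"
```

```text
t 1.6 [ 0.4581 -0.0508  0.2317] yaw 49.95 F [-0.6 -0.2 -0.3] w 0.0512 q [ 0.39  0.15 -0.45  2.02  0.08  0.98 -0.8 ]
(0.41, 0.29, 0.2) 55.4 [-0.0003 -0.001  -0.0303] [ 0.5746 -0.6402  0.0816]
```

apply_moves([
  [[0, 0, -0.03, 0.575, -0.64, 0.08, -0.2], [0, 0, -0.03, 0.575, -0.64, 0.08, -0.2], [0, 0, -0.03, 0.575, -0.64, 0.08, -0.2], [0, 0, -0.03, 0.575, -0.64, 0.08, -0.2], [0, 0, -0.03, 0.575, -0.64, 0.08, -0.2], [0, 0, -0.03, 0.575, -0.64, 0.08, -0.2], [0, 0, -0.03, 0.575, -0.64, 0.08, -0.2], [0, 0, -0.03, 0.575, -0.64, 0.08, -0.2], [0, 0, -0.03, 0.575, -0.64, 0.08, -0.2], [0, 0, -0.03, 0.575, -0.64, 0.08, -0.2], [0, 0, -0.03, 0.575, -0.64, 0.08, -0.2]],
])

```text
clock: 2.52
tcp_pos: [0.4131, 0.2822, 0.1988]
orientation: [2.789, 1.447, -0.002]
contact_force: [-0.2, -0.8, -0.4]
grip_width: 0.0512
```

```bash
python3 -c "
from h import *
snap('wrist','w1.png')
cmd(((.41,.29,.2),55.4))
i=cv2.convertScaleAbs(cv2.imread('pics/w1.png'),alpha=1.4,beta=20);cv2.imwrite('pics/w1b.png',cv2.resize(i,(768,576)))"
```

```text
t 2.57 [0.4136 0.2809 0.1988] yaw 54.7 F [ 0.7 -1.5 -0. ] w 0.0515 q [-0.16  0.3  -0.67  1.96  0.22  0.95 -1.55]
(0.41, 0.29, 0.2) 55.4 [ 0.      0.0005 -0.0039] [ 0.0132 -0.0205 -0.0029]
```

View pics/w1b.png

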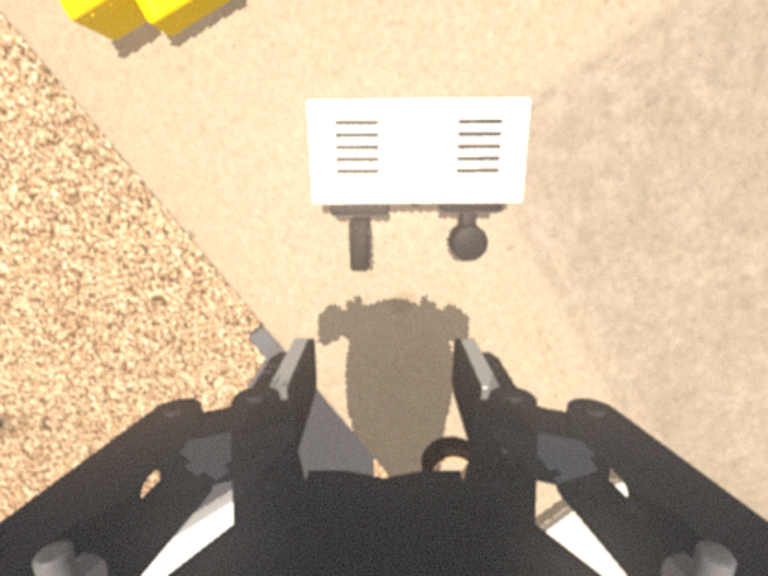

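The wrist view shows the dock roof corners at (306,99), (531,97), (523,203) and (312,204), the fin from (360,217) to (360,268), and the knob at (468,241), right in the 768-wide picture.

```bash
python3 - <<'E'
from h import *
from scipy.optimize import least_squares
w=np.load('pics/w1.npz'); print(w['pose'].round(3),w['fx'],w['cx'],w['cy'])
sc=lambda p:(np.array(p)+.5)/1.5-.5
pt=sc([(531,97),(523,203),(312,204),(306,99)])
print(back(pt,.044,w).round(4)); print('fin tip,root',back(sc([(360,268),(360,217)]),.052,w).round(4),'knob',back(sc([(468,241)]),.034,w).round(4))
B=np.array([[35,-76,44],[-35,-76,44],[-35,76,44],[35,76,44]])/1e3
def W(v,P=B):
    c,n=np.cos(v[2]),np.sin(v[2]); return P@np.array([[c,n,0],[-n,c,0],[0,0,1]])+[v[0],v[1],0]
q=least_squares(lambda v:(proj(W(v),w)-pt).ravel(),[.478,.335,.966]);v=q.x
print(v,np.degrees(v[2]),q.fun.round(1)); print('pred fin tip/root',W(v,np.array([[-.081,.042,.052],[-.043,.042,.052]])).round(4))
v=[.478,.3345,np.radians(55.4)]
print('pred0 fin tip/root',W(v,np.array([[-.081,.042,.052],[-.043,.042,.052],[-.066,-.042,.034]])).round(4))
E
```

```text
[[ 0.818  0.553  0.156  0.452]
 [-0.575  0.787  0.224  0.338]
 [ 0.001 -0.273  0.962  0.342]
 [ 0.     0.     0.     1.   ]] 272.1171208880684 255.788129641784 190.01555509758836
[[0.56   0.3193 0.044 ]
 [0.5208 0.2614 0.044 ]
 [0.3965 0.3479 0.044 ]
 [0.4358 0.405  0.044 ]]
fin tip,root [[0.3984 0.2912 0.052 ]
 [0.4201 0.3211 0.052 ]] knob [[0.4747 0.2581 0.034 ]]
[0.47824296 0.33337092 0.96565169] 55.32776624576177 [ 0.7 -0.1  0.1  0.  -0.5  0.4 -0.4 -0.2]
pred fin tip/root [[0.3976 0.2906 0.052 ]
 [0.4192 0.3219 0.052 ]]
pred0 fin tip/root [[0.3974 0.2917 0.052 ]
 [0.419  0.323  0.052 ]
 [0.4751 0.2563 0.034 ]]
```

```bash
python3 -c "
from h import *
cmd(((.4087,.3064,.08),55.35),((.4087,.3064,.017),55.35))"
```

```text
t 2.57 [0.4136 0.2809 0.1988] yaw 54.7 F [ 0.7 -1.5 -0. ] w 0.0515 q [-0.16  0.3  -0.67  1.96  0.22  0.95 -1.55]
(0.4087, 0.3064, 0.08) 55.35 [ 0.      0.0005 -0.0036] [ 0.0452 -0.0469  0.2971]
(0.4087, 0.3064, 0.017) 55.35 [ 0.      0.0005 -0.0036] [ 0.0454 -0.0469  0.4546]
```

apply_moves([
  [[0, 0, -0.004, 0.045, -0.047, 0.1, -0.2], [0, 0, -0.004, 0.045, -0.047, 0.297, -0.2], [0, 0, -0.004, 0.045, -0.047, 0.297, -0.2], [0, 0, -0.004, 0.045, -0.047, 0.297, -0.2], [0, 0, -0.004, 0.045, -0.047, 0.297, -0.2], [0, 0, -0.004, 0.045, -0.047, 0.297, -0.2], [0, 0, -0.004, 0.045, -0.047, 0.297, -0.2]],
])

```text
clock: 3.15
tcp_pos: [0.4104, 0.3082, 0.0831]
orientation: [-2.782, -1.459, -0.007]
contact_force: [0.6, -0.1, -0.4]
grip_width: 0.0513
```

```bash
python3 -c "
from h import *
cmd(((.4087,.3064,.08),55.35),((.4087,.3064,.017),55.35))"
```

```text
t 3.15 [0.4104 0.3082 0.0831] yaw 55.36 F [ 0.6 -0.1 -0.4] w 0.0513 q [-0.28  0.48 -0.59  2.03  0.4   0.74 -1.73]
(0.4087, 0.3064, 0.08) 55.35 [ 0.0006 -0.0012  0.0001] [-0.006  -0.001   0.0078]
(0.4087, 0.3064, 0.017) 55.35 [ 0.0006 -0.0012  0.0001] [-0.0066 -0.0013  0.1653]
```

apply_moves([
  [[0, 0, 0, -0.006, -0.001, 0.06, -0.2], [0, 0, 0, -0.006, -0.001, 0.12, -0.2], [0, 0, 0, -0.006, -0.001, 0.165, -0.2], [0, 0, 0, -0.006, -0.001, 0.165, -0.2], [0, 0, 0, -0.006, -0.001, 0.165, -0.2]],
])

```text
clock: 3.57
tcp_pos: [0.4077, 0.3063, 0.016]
orientation: [2.781, 1.461, 0.003]
contact_force: [0.2, 0.1, 0.6]
grip_width: 0.0515
```

```bash
python3 -c "
from h import *
snap('wrist','w2.png')
cmd(((.4087,.3064,.017),55.35))"
```

```text
t 3.62 [0.408  0.3068 0.0165] yaw 55.43 F [-0.6  0.6  0.1] w 0.0513 q [-0.35  0.58 -0.52  2.07  0.5   0.61 -1.82]
(0.4087, 0.3064, 0.017) 55.35 [ 0.0004 -0.0009  0.0004] [ 0.0001  0.002  -0.0013]
```

View pics/w2.png

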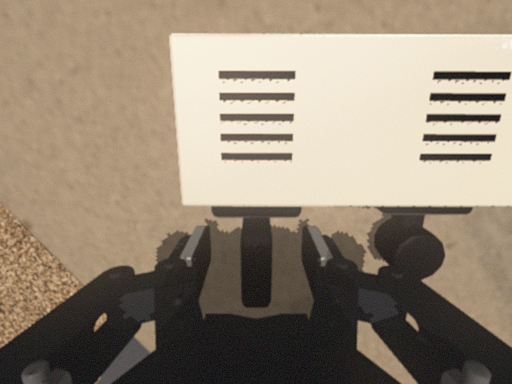

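The fin (x≈257) is centred between the pads (about 205 and 310), and the fingers clear the knob. I'll close the gripper.

apply_moves([
  [[0, 0, 0, 0, 0, 0, 1], [0, 0, 0, 0, 0, 0, 1], [0, 0, 0, 0, 0, 0, 1], [0, 0, 0, 0, 0, 0, 1], [0, 0, 0, 0, 0, 0, 1], [0, 0, 0, 0, 0, 0, 1], [0, 0, 0, 0, 0, 0, 1], [0, 0, 0, 0, 0, 0, 1]],
], force=60)

```text
clock: 4.28
tcp_pos: [0.4076, 0.3064, 0.0157]
orientation: [2.781, 1.461, 0.003]
contact_force: [-1.4, -1.5, 7.9]
grip_width: 0.0137
```

```bash
python3 -c "
from h import *
cmd(((.408,.3068,.0165),55.35))"
```

```text
t 4.28 [0.4076 0.3064 0.0157] yaw 55.43 F [-1.4 -1.5  7.9] w 0.0137 q [-0.35  0.58 -0.52  2.07  0.5   0.61 -1.82]
(0.408, 0.3068, 0.0165) 55.35 [ 0.0003 -0.0005  0.0005] [ 0.0015  0.0003 -0.0021]
```

apply_moves([
  [[0, 0, 0, 0, 0, -0.004, 1], [0, 0, 0, -0.03, 0, -0.004, 1], [0, 0, 0, -0.06, 0, -0.004, 1], [0, 0, 0, -0.09, 0, -0.004, 1], [0, 0, 0, -0.12, 0, -0.004, 1], [0, 0, 0, -0.15, 0, -0.004, 1], [0, 0, 0, -0.18, 0, -0.004, 1], [0, 0, 0, -0.19, 0, -0.004, 1], [0, 0, 0, -0.19, 0, -0.004, 1]],
])

```text
clock: 5.03
tcp_pos: [0.363, 0.2422, 0.0161]
orientation: [2.78, 1.461, -0.002]
contact_force: [0.4, -0.2, -1.5]
grip_width: 0.0132
```

```bash
python3 -c "
from h import *
snap('wrist','w3.png')
cmd(((.44,.2,.12),60))"
```

```text
t 5.08 [0.3638 0.2433 0.0162] yaw 55.44 F [-0.  -0.3 -2. ] w 0.0136 q [-0.29  0.51 -0.52  2.23  0.51  0.52 -1.81]
(0.44, 0.2, 0.12) 60 [ 0.0001 -0.     -0.0253] [ 0.0191  0.2184 -0.2594]
```

View pics/w3.png

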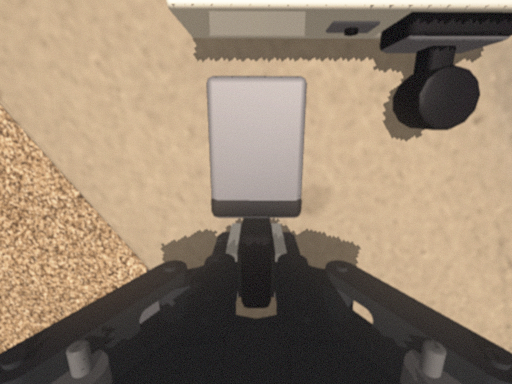

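The pack is fully out, with its back edge at row 77 and the dock face at row 38. The knob pack is still in its bay. I'll lift and carry it.

apply_moves([
  [[0, 0, 0, 0, 0, -0.08, 1], [0, 0, 0, 0, 0, -0.16, 1], [0, 0, 0, 0, 0, -0.24, 1], [0, 0, -0.01, 0.019, 0.1, -0.26, 1], [0, 0, -0.025, 0.019, 0.218, -0.26, 1], [0, 0, -0.025, 0.019, 0.218, -0.26, 1], [0, 0, -0.025, 0.019, 0.218, -0.26, 1]],
])

```text
clock: 5.67
tcp_pos: [0.4432, 0.1985, 0.1204]
orientation: [2.726, 1.561, 0.003]
contact_force: [-1.5, -0.5, -1.1]
grip_width: 0.0137
```

```bash
python3 -c "
from h import *
cmd(((.455,0.03,.12),80),((.433,-.187,.12),100))"
```

```text
t 5.67 [0.4432 0.1985 0.1204] yaw 59.6 F [-1.5 -0.5 -1.1] w 0.0137 q [-0.01  0.39 -0.64  2.07  0.33  0.78 -1.38]
(0.455, 0.03, 0.12) 80 [ 0.0005 -0.0004 -0.1133] [-0.3484  0.2387  0.0009]
(0.433, -0.187, 0.12) 100 [ 0.0005 -0.0003 -0.2244] [-8.441e-01  4.657e-01  5.000e-04]
```

apply_moves([
  [[0, 0, -0.03, -0.09, 0.06, 0, 1], [0, 0, -0.06, -0.17, 0.12, 0, 1], [0, 0, -0.09, -0.26, 0.18, 0, 1], [0, 0, -0.113, -0.348, 0.239, 0, 1], [0, 0, -0.14, -0.43, 0.275, 0, 1], [0, 0, -0.165, -0.51, 0.315, 0, 1], [0, 0, -0.19, -0.6, 0.355, 0, 1], [0, 0, -0.21, -0.69, 0.4, 0, 1], [0, 0, -0.224, -0.78, 0.44, 0, 1], [0, 0, -0.224, -0.844, 0.466, 0, 1], [0, 0, -0.224, -0.844, 0.466, 0, 1], [0, 0, -0.224, -0.844, 0.466, 0, 1]],
])

```text
clock: 6.67
tcp_pos: [0.432, -0.1861, 0.1199]
orientation: [-2.018, -2.408, -0.001]
contact_force: [-0.8, 0.4, -1.6]
grip_width: 0.0136
```

```bash
python3 -c "
from h import *
snap('side','s4.png')
snap('wrist','w4.png')
i=np.hstack([cv2.imread('pics/s4.png')[110:260,220:400],cv2.imread('pics/w4.png')[:300:2,::2]])
cv2.imwrite('pics/c4.png',cv2.resize(i,None,fx=1.8,fy=1.8))
cmd(((.433,-.187,.06),100),((.433,-.187,.015),100))"
```

```text
t 6.77 [ 0.4326 -0.1836  0.1201] yaw 100.37 F [ 0.   0.2 -1.7] w 0.0132 q [ 0.86  0.38 -0.7   2.1   0.34  0.78  0.13]
(0.433, -0.187, 0.06) 100 [ 0.0002 -0.0003  0.002 ] [-0.0086 -0.0006  0.1502]
(0.433, -0.187, 0.015) 100 [ 0.0002 -0.0003  0.002 ] [-0.0087 -0.0006  0.2627]
```

View pics/c4.png

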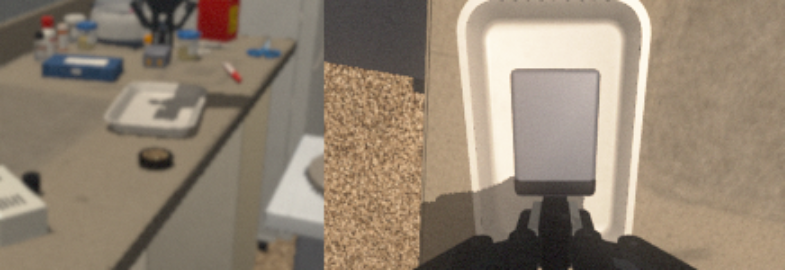

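The pack hangs level over the tray. In the wrist crop the block spans x 512–600 and the tray floor about 480–640. I'll lower it.

apply_moves([
  [[0, 0, 0, -0.008, 0, 0.06, 1], [0, 0, 0, -0.008, 0, 0.12, 1], [0, 0, 0, -0.008, 0, 0.18, 1], [0, 0, 0, -0.008, 0, 0.22, 1], [0, 0, 0, -0.008, 0, 0.24, 1], [0, 0, 0, -0.008, 0, 0.25, 1], [0, 0, 0, -0.008, 0, 0.258, 1], [0, 0, 0, -0.008, 0, 0.26, 1], [0, 0, 0, -0.008, 0, 0.26, 1]],
])

```text
clock: 7.52
tcp_pos: [0.4333, -0.1884, 0.0167]
orientation: [2.012, 2.411, 0.001]
contact_force: [0.3, 0.7, -2.0]
grip_width: 0.0136
```

```bash
python3 -c "
from h import *
cmd(((.433,-.187,.014),100))"
```

```text
t 7.52 [ 0.4333 -0.1884  0.0167] yaw 100.3 F [ 0.3  0.7 -2. ] w 0.0136 q [ 0.74  0.55 -0.56  2.15  0.54  0.58 -0.04]
(0.433, -0.187, 0.014) 100 [0.0003 0.0002 0.0016] [ 0.0035 -0.0002  0.0068]
```

apply_moves([
  [[0, 0, 0, 0, 0, 0.003, 1], [0, 0, 0, 0, 0, 0.006, 1], [0, 0, 0, 0, 0, 0.006, 1]],
])

```text
clock: 7.77
tcp_pos: [0.4328, -0.1887, 0.014]
orientation: [2.014, 2.41, 0.0]
contact_force: [-1.7, 0.3, -0.9]
grip_width: 0.0132
```

apply_moves([
  [[0, 0, 0, 0, 0, 0.002, 1], [0, 0, 0, 0, 0, 0.003, 1], [0, 0, 0, 0, 0, 0.003, 1]],
])

```text
clock: 8.02
tcp_pos: [0.4329, -0.1888, 0.0137]
orientation: [2.013, 2.41, -0.001]
contact_force: [-4.5, -0.4, 15.1]
grip_width: 0.0133
```

Contact at 15 N, so the pack is on the tray floor. I'll ease up slightly, open to about 50 mm, and retreat straight up.

apply_moves([
  [[0, 0, 0, 0, 0, -0.002, 1], [0, 0, 0, 0, 0, -0.002, -0.2], [0, 0, 0, 0, 0, -0.002, -0.2], [0, 0, 0, 0, 0, -0.002, -0.2], [0, 0, 0, 0, 0, -0.002, -0.2], [0, 0, 0, 0, 0, -0.002, -0.2], [0, 0, 0, 0, 0, -0.06, -0.2], [0, 0, 0, 0, 0, -0.14, -0.2], [0, 0, 0, 0, 0, -0.23, -0.2], [0, 0, 0, 0, 0, -0.32, -0.2], [0, 0, 0, 0, 0, -0.4, -0.2], [0, 0, 0, 0, 0, -0.4, -0.2]],
])

```text
clock: 9.02
tcp_pos: [0.4363, -0.1893, 0.1782]
orientation: [2.008, 2.404, 0.003]
contact_force: [0.8, 0.3, -0.1]
grip_width: 0.0515
```

```bash
python3 -c "
from h import *
snap('side','s5.png')
snap('wrist','w5.png');snap('top','t5.png')
i=np.hstack([cv2.resize(cv2.imread('pics/s5.png')[125:255,180:360],(360,260)),cv2.imread('pics/w5.png')[:260,76:436]])
cv2.imwrite('pics/c5.png',i)
cmd()"
```

```text
t 9.17 [ 0.4323 -0.1887  0.1723] yaw 100.25 F [-0.5  0.6 -0.3] w 0.0513 q [ 0.92  0.3  -0.75  2.05  0.26  0.89  0.21]
```

View pics/c5.png

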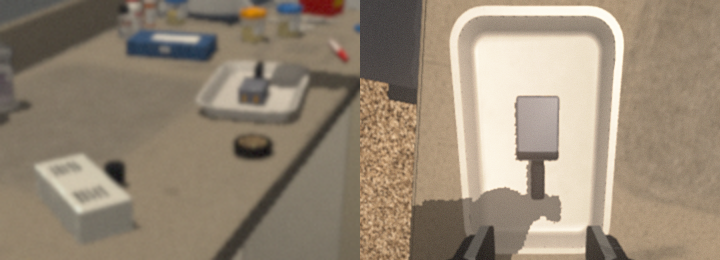

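The pack sits flat in the middle of the tray, with the block at about (537,125) and its fin upright at (537,180). The knob pack is still in the dock at (115,172), and the gripper is clear. I'll hand in.

```bash
python3 -c "
from bench import r
print(r.hand_in())"
```

```text
the job is handed in; nothing more can be done
None
```

I took the fin-grip pack by its fin and drew it 76 mm straight out through the front of its bay. I then set it down on its base in the middle of the steel tray and handed the job in at about 9 s.

- **Placing:** the last pictures show the pack flat in the tray with its fin upright. The knob pack is still in its bay and the gripper is clear of everything.
- **Forces:** the highest force I read was about 15 N, when the pack touched the tray floor.
- **Disagreements:** the side camera put the dock about 7 mm from where the top camera did. The wrist camera agreed with the top camera to about 1 mm, so I went by those two. After the pull, the tool height read about 1 mm lower than commanded, which had no visible effect.

No check failed. `hand_in` reports no verdict, so the result is confirmed only by my own pictures and readings.

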